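Put the garlic away and ease the heavy lid shut on its seal

TASK

Put the garlic bulb into the open white storage box. Then bring the heavy wooden lid down under control, with your hand on it all the way so that it never drops or slams, and press its free edge slowly down on the sluggish rubber seal until it stops sinking; keep it pressed there with a steady 15 N or so for a second to bed the seal, then let go. Never lean on it with more than about 25 N, and leave the other things on the worktop where they are.

Things in the scene. Friction and masses are not known exactly. Their poses are not given: they have to be found in the camera images.
- keeper: White storage box, open on top, fixed to the worktop; 140 mm deep (x), 190 wide (y), rim 66 high. Origin: centre of its underside. Its x axis points from the seal side to the hinge side, roughly to the robot's right (yaw -1.85 to -1.3). Inner floor 10 mm up, walls 6 mm thick, the one at -x 10 mm thick, 52 high, with the seal on it. The lid's hinge axis runs along y at x = +73 mm, z = +68 mm.
- lid (a joint): Angle (rad) of the dark wooden lid about the hinge: pi/2 = upright, home = 0 to 0.033, differing from box to box. Starts at 1.45 to 1.65, just held by the stiff hinge (0.16 N m); below about 1.3 it falls unless held back (0.7 to 0.9 kg). Slab 146 deep, 190 wide, 22 mm thick; its underside passes through the hinge axis. It meets the seal at 0.035 to 0.12; its weight does not press the seal down.
- lid_bar (a point): Middle of the round steel bar handle on the lid's free edge: 12 mm thick, parallel to the box's y, 88 mm free between its two arms, 189 mm from the hinge axis, 11 mm above the plane of the lid's underside, 43 mm beyond the lid's edge. With the lid level it is 79 mm above the worktop, 46 mm outside the box. Fingers on either side can stay pointing down all the way: the bar turns in the grip.
- lid_press (a point): Point to press on: on the lid's outer face (its top when shut), in the middle of its width, 125 mm from the hinge axis. With the lid level it is 90 mm above the worktop; home, 90 to 94 mm.
- seal: Black rubber bead, 170 mm long, on the wall opposite the hinge, 138 mm from the hinge axis. Origin: middle of its top. Can be pressed down 5 to 12 mm to a hard stop, 68 to 72.5 mm above the worktop (not measured: feel it). Stays down. Yields only above 9 N (lid's own 3 to 5 N included), 1 mm/s per further N. Bedded once it stops sinking under 12 N or more for 0.5 s. Over 35 N in all forces it.
- garlic: Whitish garlic bulb, round, 51 mm across and 51 mm high with a pointed top, 25 g, lying loose on the worktop. Origin: centre of its underside, z up.
- lemon: Yellow lemon, 70 x 50 x 50 mm, loose; not to be disturbed. Origin: centre of its underside.
- peeler: Vegetable peeler with a green handle, 170 x 25 x 18 mm, loose; not to be disturbed. Origin: centre of its underside.
- opener: White-handled bottle opener, 174 x 41 x 20 mm, loose; not to be disturbed. Origin: centre of its underside.
Mind the look-alikes: they are no part of the job. Leave any blue look-alike of the garlic alone.

How it is judged:
On the way, in this order (a step that is already met when the one before it is completed fails the run):
1. the garlic lies in the box, let go, while the lid is still open (x of garlic in the frame of keeper between -0.062 and 0.066 m and y of garlic in the frame of keeper between -0.09 and 0.09 m and z of garlic in the frame of keeper below 0.05 m and linear speed of garlic below 0.03 m/s and contact force between the fingers and garlic below 0.1 N and value of joint lid above 1 rad), for 0.2 s.
2. the lid has been lowered to rest on the seal (value of joint lid below 0.14 rad and velocity of joint lid above -0.15 rad/s), for 0.1 s.
3. the lid is pressed home and held: over 12 N on the seal (lid's weight included) and it no longer sinks (contact force between anything else and seal above 12 N and value of joint lid below 0.045 rad and velocity of joint lid above -0.01 rad/s), for 0.5 s.
At the end, for the whole second after the job is handed in: The garlic lies at rest inside the box and the lid stays home on its bedded seal when let go: its angle is below 0.045 rad (the seal must have been pressed to its stop before) (x of garlic in the frame of keeper between -0.062 and 0.066 m and y of garlic in the frame of keeper between -0.09 and 0.09 m and z of garlic in the frame of keeper below 0.05 m and linear speed of garlic below 0.03 m/s and value of joint lid below 0.045 rad and velocity of joint lid between -0.05 and 0.05 rad/s); the robot touches nothing.
It fails at once if the lid drops or slams: it closes faster than 1.5 rad/s when less than 1 rad open (value of joint lid below 1 rad and velocity of joint lid below -1.5 rad/s).
It fails at once if the seal is forced: more than 35 N on it (lid's weight included) (contact force between anything else and seal above 35 N).
It fails at once if the lemon is moved more than 30 mm (distance of lemon from where it was at the start of the episode above 0.03 m).
It fails at once if the peeler is moved more than 30 mm (distance of peeler from where it was at the start of the episode above 0.03 m).
It fails at once if the opener is moved more than 30 mm (distance of opener from where it was at the start of the episode above 0.03 m).
It also fails if it takes over 72 s, if anything falls off the work surface, if the arm or the gripper's body presses on something with over 40 N, if the wrist force passes 120 N, or if a joint passes its speed limit or range.

ROBOT

A 6-joint arm with a two-finger parallel gripper is mounted at the origin on a cart in front of the work surface, level with it; the furniture and walls round the work are solid. World frame = base frame: x ahead of the robot, y to its left, z up, the work surface at z = 0. Lengths are in m, angles in rad, forces in N, time in s.
With the tool pointing down it reaches from about 0.25 to 0.775 m from the base axis. Payload 8.9 kg.
Tool frame: the origin (TCP) lies at the very end of the fingers, on their centre line; the grasp point (between the pads) lies 19 mm behind it (robot.pinch_z is the distance from the TCP to the grasp point, in m); z points along the fingers, y is the line along which they close (so a half turn about z gives the same grasp; the last joint's range is limited). The gripper opens to 85 mm and grips with 20 to 120 N. Pads are 22 mm wide; open, the fingers measure 114 mm over their backs; the gripper's body (76 mm by 85 mm) begins 54 mm behind the grasp point. The pads swing forward as they close: fully open they stand 13 mm farther back than shut.
Start: joints at [-1.341, 0.291, -0.153, 1.127, 0, 1.431], TCP at [0.189, -0.49, 0.231] pointing down, gripper open.
Joint ranges: [-2.52, 2.52], [-0.91, 1.74], [-1.3, 1.37], [-1.96, 2.02], [-1.52, 1.47], [-3.14, 3.14]. Speed limits (rad/s): [2.22, 2.22, 2.79, 3.14, 3.14, 3.14].

INTERFACE

Orientations are given as a unit quaternion [x, y, z, w].
In Python, from cell import robot gives the robot as it stands.
- The arm moves only by the tool jog_arm, never from a script. Its argument "deltas" is one flat list of numbers, 7 for each row, row after row: the shift along the world's x, y, z scaled (see below), then the turn, a rotation vector about the world's x, y, z scaled (see below), then the gripper's target within -1 to 1 (shut at 1, half-way at 0, fully open at -1). A call has 1 to 20 rows; each row shifts and turns the commanded pose from where the row before left it; what a row does not reach is not made up. The controller multiplies each number of a shift by 30 mm and each number of a turn by 90 degrees. A row lasts 1/10 s, in which the tool goes at most 50 mm and 8.59 degrees, less where a joint would pass 70% of its speed; a pose out of reach is approached as far as the arm can. A call with a number of a shift or a turn outside -1 to 1 is refused whole. A call with a gripper value outside its range is refused whole. The fingers move at their own pace and stop on an object; "newtons" is the grip in N (left out, the last holds). Time passes only in rows, so rows that do not move let the fingers close. It gives the time, the measured TCP pose, the force, the opening and the grip force at its end, in the units of the state.
- robot.get_state(): the state, without advancing time (a new reading comes with each control period).
- robot.read_camera(name): name is "scene" or "side" or "wrist"; returns the picture (420x560x3 uint8, red, green, blue); there is no depth.
- robot.camera_model(name): a dict with "vertical_fov" (degrees; the focal length in pixels is half the picture's height over the tangent of half this angle, whatever the lens; pixels are square), "cx", "cy" (the principal point, pixels), "cam_to_world" (4x4, takes a point from camera to world coordinates). Camera axes: x right, y down, z forward; pixel columns grow to the right and rows downward; lengths in m; the calibration is good to about 2 mm. A picture is of the moment at which its call begins: read the wrist's pose just before it. camera_model takes no time and is no camera call; for the wrist camera it gives the pose at the moment of the call.
- robot.job_done(): hands the job in; it is judged then, once.
The state is a dict: "time_s": time; "joint_pos": joint angles; "qd": joint speeds; "tau": joint torques, N m; "position": TCP position; "orientation": TCP orientation; "force": force on the tool from outside, world axes, zero at the start; "torque": the same for the moment, N m; "width": finger opening in m; "finger_force": force on a finger pad.
Only numpy, scipy, OpenCV 4.12 (cv2) and the standard library are available. Lean on these libraries where they do the work, as an engineer would, in place of code of your own. Each camera call takes 0.05 s, during which the arm holds its last target. There are 200 camera calls.

## Working session

There is one attempt and no reset: what is moved stays moved. The work goes in short steps, Python scripts to look and compute and a tool call to move; the robot and the scene stay as the last step left them, time stands still between calls to the robot, and variables do not carry over. Pictures are saved under pics/ and viewed, at most 10 in all, crops included, and the job is handed in when it is done.

Besides the shell and the picture viewer there is one more tool, called as a command line: name --argument value ..., lists and objects as JSON in quotes. jog_arm: Moves the arm, as the interface text tells. Its arguments: {"type":"object","properties":{"deltas":{"type":"array","items":{"type":"number"}},"newtons":{"type":"number"}},"required":["deltas"]}

```bash
mkdir -p pics; cat > h.py <<'E'
import numpy as np, cv2
from cell import robot
def snap(n,f):
    m=robot.camera_model(n); im=robot.read_camera(n); cv2.imwrite(f'pics/{f}.png',cv2.cvtColor(im,cv2.COLOR_RGB2BGR)); np.save(f'pics/{f}.npy',m['cam_to_world']); return im,m
def foc(m): return 210/np.tan(np.radians(m['vertical_fov'])/2)
def ray(m,u,v):
    f=foc(m);T=np.array(m['cam_to_world']); d=T[:3,:3]@np.array([(u-m['cx'])/f,(v-m['cy'])/f,1]); return T[:3,3],d/np.linalg.norm(d)
def proj(m,p):
    T=np.array(m['cam_to_world']); c=T[:3,:3].T@(np.array(p)-T[:3,3]); return foc(m)*c[:2]/c[2]+[m['cx'],m['cy']]
def tri(rs):
    A=sum(np.eye(3)-np.outer(d,d) for o,d in rs); b=sum((np.eye(3)-np.outer(d,d))@o for o,d in rs); return np.linalg.solve(A,b)
def atz(r,z): return r[0]+r[1]*(z-r[0][2])/r[1][2]
E
python3 - <<'E'
from h import *
a,ma=snap('scene','s0');b,mb=snap('side','d0');w,mw=snap('wrist','w0')
for m in(ma,mb,mw):print(m)
print(robot.get_state())
E
```

```text
{'vertical_fov': 53.59090338555415, 'cx': 280.4978524163739, 'cy': 215.03625653417797, 'cam_to_world': array([[ 0.41550726, -0.68621141,  0.5970491 , -0.27683111],
       [-0.90958428, -0.31116366,  0.27537906, -0.42030133],
       [-0.00318827, -0.65748847, -0.75345786,  1.10337649],
       [ 0.        ,  0.        ,  0.        ,  1.        ]])}
{'vertical_fov': 53.007637694652644, 'cx': 277.99823645653964, 'cy': 207.51241831094887, 'cam_to_world': array([[-0.02313497, -0.57402487,  0.81851098, -0.4280563 ],
       [-0.99959981,  0.02661344, -0.00958928,  0.00244992],
       [-0.0162789 , -0.81840526, -0.57441085,  0.78128831],
       [ 0.        ,  0.        ,  0.        ,  1.        ]])}
{'vertical_fov': 61.59550041303491, 'cx': 283.20035545359065, 'cy': 212.0808203988974, 'cam_to_world': array([[ 3.60684713e-01, -8.86711855e-01, -2.89220717e-01,
         2.63771823e-01],
       [-9.32687577e-01, -3.43120575e-01, -1.11185223e-01,
        -4.61162443e-01],
       [-6.48322873e-04,  3.09855380e-01, -9.50783479e-01,
         3.73340502e-01],
       [ 0.00000000e+00,  0.00000000e+00,  0.00000000e+00,
         1.00000000e+00]])}
{'time_s': 0.15, 'joint_pos': array([-1.34126090e+00,  2.91145212e-01, -1.53959041e-01,  1.12669181e+00,
       -6.83270434e-06,  1.43148013e+00]), 'qd': array([ 0.00072148, -0.00278942,  0.00262851,  0.00039788, -0.00102179,
        0.00143485]), 'tau': array([ 3.39260532e-04, -5.37370062e+01,  3.31521571e+01,  1.14372536e-02,
       -2.64145119e-04, -3.91026092e-06]), 'position': array([ 0.18920251, -0.48936287,  0.2308649 ]), 'orientation': array([ 9.83041585e-01,  1.83382092e-01, -2.59540974e-05, -4.99205812e-04]), 'force': array([-0.47521597,  0.15720269, -0.70370161]), 'torque': array([-0.01390434, -0.02693418, -0.01404939]), 'finger_force': 0.0, 'width': 0.08549345075325734}
```

View pics/s0.png

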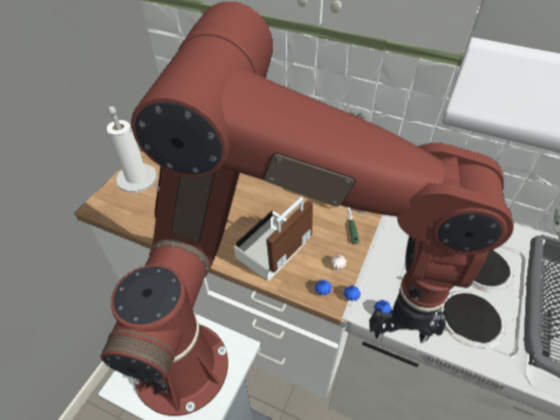

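View pics/d0.png

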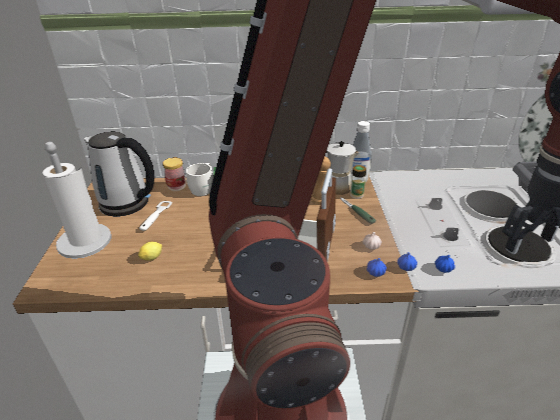

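Scene view: the whitish garlic is at about (338,262), and blue look-alikes are at (323,287), (352,293) and (382,307). The box is at (270,245), with the lid upright at (290,235). In the side view the garlic is at (371,242) and the blue ones at (376,268), (407,262) and (445,263). I choose the only white one and check it in a close crop.

```bash
python3 - <<'E'
from h import *
a=cv2.imread('pics/s0.png')[190:310,225:385];b=cv2.imread('pics/d0.png')[160:290,290:420]
A=cv2.resize(a,None,fx=4.9,fy=4.9,interpolation=2)
cv2.imwrite('pics/c0.png',A)
ma=robot.camera_model('scene');mb=robot.camera_model('side')
p=tri([ray(ma,338.5,262),ray(mb,371.5,242)]);print('garlic',p, proj(ma,p),proj(mb,p))
for uv in((323,287),(352,293),(382,307)):print(atz(ray(ma,*uv),.025))
for uv in((376,268),(407,262),(445,263)):print(atz(ray(mb,*uv),.025))
print('peeler',atz(ray(mb,342,200),.01),atz(ray(mb,372,221),.01),'lemon',atz(ray(mb,150,251),.025))
E
```

```text
garlic [ 0.48371925 -0.27078768  0.01336933] [338.4522976  261.85786062] [371.61206823 242.12733689]
[ 0.37046112 -0.26051218  0.025     ]
[ 0.38674687 -0.34577838  0.025     ]
[ 0.37848853 -0.43885094  0.025     ]
[ 0.36619958 -0.25668077  0.025     ]
[ 0.38547144 -0.34226194  0.025     ]
[ 0.37765136 -0.43953508  0.025     ]
peeler [ 0.7039206  -0.21974044  0.01      ] [ 0.58665443 -0.29350694  0.01      ] lemon [0.45808933 0.3458929  0.025     ]
```

View pics/c0.png

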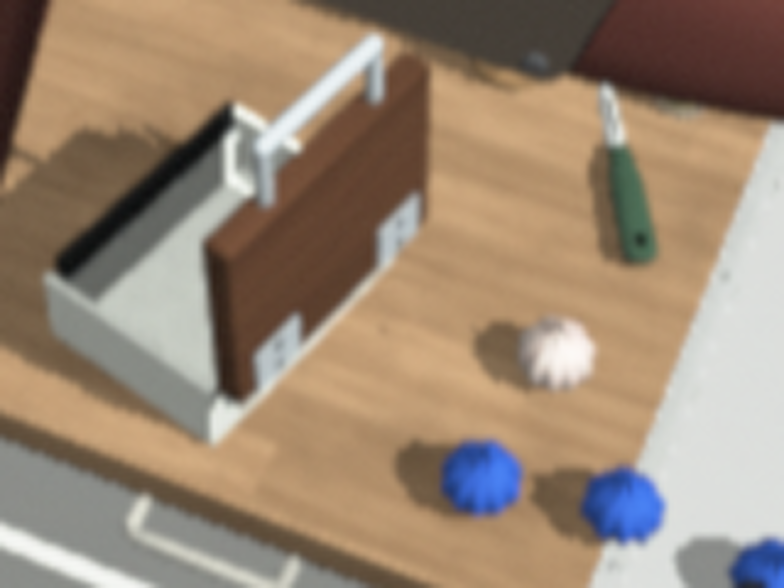

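The crop confirms it: the white garlic is at crop (557,354), the blue ones are clearly separate, and the box is open to the left. The bar ends are at crop (262,147) and (378,45).

```bash
python3 - <<'E'
from h import *
ma=robot.camera_model('scene');mb=robot.camera_model('side')
C=lambda x,y:(225+x/4.9,190+y/4.9)
print('garlic',atz(ray(ma,*C(557,354)),.024),atz(ray(mb,371.5,242),.024))
for n,x,y,z in [('seal corner rim near',47,280,.066),('hinge near bottom',212,440,0),('seal near top',60,268,.078),('seal far top',230,105,.078),('bar near',262,147,.257),('bar far',378,45,.257),('lid hinge near bot',235,400,.068),('lid hinge far bot',428,225,.068),('lid top near',207,243,.214),('lid top far outer',428,65,.214)]:
  print(n,atz(ray(ma,*C(x,y)),z))
b=cv2.imread('pics/d0.png')[160:300,280:420]
cv2.imwrite('pics/c1.png',cv2.resize(b,None,fx=4.2,fy=4.2,interpolation=2))
E
```

```text
garlic [ 0.47519972 -0.27336311  0.024     ] [ 0.47165908 -0.26680745  0.024     ]
seal corner rim near [0.36607102 0.03365053 0.066     ]
hinge near bottom [ 0.33941651 -0.09322454  0.        ]
seal near top [0.37027176 0.02547036 0.078     ]
seal far top [ 0.53839573 -0.01326843  0.078     ]
bar near [ 0.37558626 -0.11334112  0.257     ]
bar far [ 0.4722892  -0.14161307  0.257     ]
lid hinge near bot [ 0.33257843 -0.11380373  0.068     ]
lid hinge far bot [ 0.50545551 -0.17014006  0.068     ]
lid top near [ 0.33310566 -0.09921875  0.214     ]
lid top far outer [ 0.50754013 -0.16075852  0.214     ]
```

View pics/c1.png

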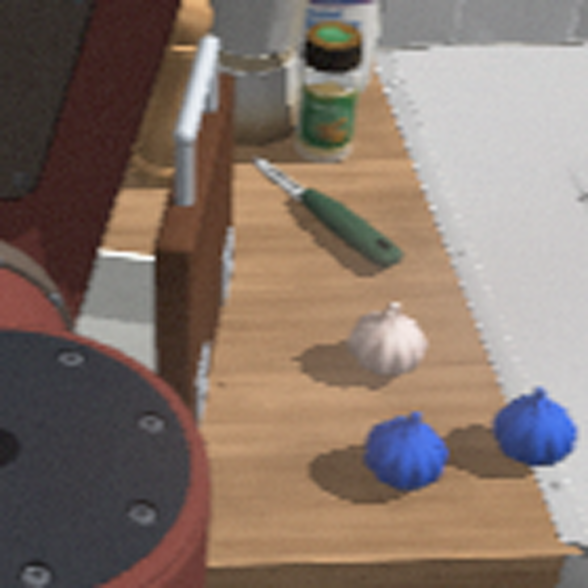

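jog_arm --deltas '[0.95,0.73,-0.1,0,0,0,-1,0.95,0.73,-0.1,0,0,0,-1,0.95,0.73,-0.1,0,0,0,-1,0.95,0.73,-0.1,0,0,0,-1,0.95,0.73,-0.1,0,0,0,-1,0.95,0.73,-0.1,0,0,0,-1,0.95,0.73,-0.1,0,0,0,-1,0.95,0.73,-0.1,0,0,0,-1,0.95,0.73,-0.1,0,0,0,-1,0.95,0.73,-0.1,0,0,0,-1,0,0,0,0,0,0,-1,0,0,0,0,0,0,-1]'

```text
time_s: 1.35
position: [0.4744, -0.2701, 0.2009]
orientation: [0.983, 0.184, -0.0, -0.0]
force: [-0.7, -0.8, -0.1]
width: 0.0854
finger_force: 0.0
```

```bash
python3 - <<'E'
from h import *
a,ma=snap('scene','s1');w,mw=snap('wrist','w1')
print(robot.get_state()['position'],mw['cam_to_world'])
p=[.4735,-.27,.024];print(proj(mw,p),proj(ma,p))
s=cv2.imread('pics/s1.png');w=cv2.imread('pics/w1.png')
s=cv2.resize(s[160:300,200:400],(560,392),interpolation=2)
cv2.imwrite('pics/m1.png',cv2.resize(np.hstack([w[:392],s]),(800,280)))
E
```

```text
[ 0.47363787 -0.2710875   0.20119757] [[ 3.61136032e-01 -8.86384092e-01 -2.89661883e-01  5.48537908e-01]
 [-9.32513142e-01 -3.43244761e-01 -1.12259853e-01 -2.42355187e-01]
 [ 8.04237638e-05  3.10654591e-01 -9.50522866e-01  3.43531968e-01]
 [ 0.00000000e+00  0.00000000e+00  0.00000000e+00  1.00000000e+00]]
[281.75766843 187.13667432] [337.47552781 262.28638164]
```

View pics/w1.png

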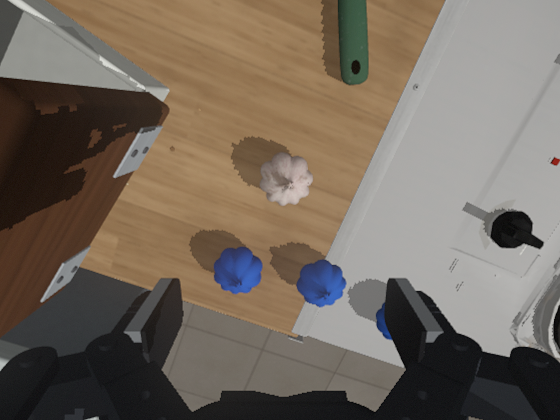

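The wrist view shows the garlic at (286,180), with the blue ones at (238,270), (321,284) and (390,320). The peeler and the lid are clear of it.

```bash
python3 - <<'E'
from h import *
class M(dict):pass
ma=robot.camera_model('scene');mb=robot.camera_model('side');mw=robot.camera_model('wrist');mw['cam_to_world']=np.load('pics/w1.npy')
rw=ray(mw,286,180)
print(atz(rw,.024),tri([rw,ray(ma,338.7,262.2)]),tri([rw,ray(mb,371.8,242)]),tri([rw,ray(ma,338.7,262.2),ray(mb,371.8,242)]))
print(robot.get_state()['position'])
E
```

```text
[ 0.48126346 -0.27121813  0.024     ] [ 0.47994189 -0.27214932  0.01734547] [ 0.47996106 -0.27101671  0.01695734] [ 0.48021456 -0.27151622  0.0167333 ]
[ 0.47363787 -0.2710875   0.20119757]
```

jog_arm --deltas '[0.1,0,-0.9,0,0,0,-1,0.1,0,-0.9,0,0,0,-1,0,0,-0.9,0,0,0,-1,0,0,-0.9,0,0,0,-1,0,0,-0.9,0,0,0,-1,0,0,-0.9,0,0,0,-1,0,0,-0.9,0,0,0,-1,0,0,0,0,0,0,-1,0,0,0,0,0,0,0.6,0,0,0,0,0,0,0.6,0,0,0,0,0,0,0.6,0,0,0,0,0,0,0.6,0,0,0,0,0,0,0.6,0,0,0,0,0,0,0.6,0,0,0,0,0,0,0.6]' --newtons 20

```text
time_s: 2.95
position: [0.4811, -0.2716, 0.0142]
orientation: [0.983, 0.183, 0.001, 0.001]
force: [-2.4, 0.5, 7.6]
width: 0.0481
finger_force: 19.4
```

jog_arm --deltas '[0,0,1,0,0,0,0.6,0,0,1,0,0,0,0.6,0,0,1,0,0,0,0.6,0,0,1,0,0,0,0.6,0,0,1,0,0,0.0857,0.6,0,0,1,0,0,0.0857,0.6,0,0,1,0,0,0.0857,0.6,0,0,1,0,0,0.0857,0.6,0,0,1,0,0,0.0857,0.6,0,0,1,0,0,0.0857,0.6,0,0,0,0,0,0.0857,0.6,0,0,0,0,0,0,0.6,0,0,0,0,0,0,0.6]'

```text
time_s: 4.25
position: [0.4801, -0.2705, 0.3125]
orientation: [0.794, 0.608, 0.0, 0.0]
force: [0.6, -0.2, 0.6]
width: 0.0479
finger_force: 21.0
```

```bash
python3 - <<'E'
from h import *
w,mw=snap('wrist','w2');s=robot.get_state();print(s['position'],s['orientation'],s['joint_pos'],s['width'])
E
```

```text
[ 0.47993386 -0.27045956  0.31214787] [ 7.93817299e-01  6.08156257e-01 -7.23025536e-05 -2.39054527e-04] [-6.45888208e-01  3.13409452e-01  8.93829218e-02  1.34726917e+00
 -1.12541204e-05  1.18823262e+00] 0.04763733037509358
```

View pics/w2.png

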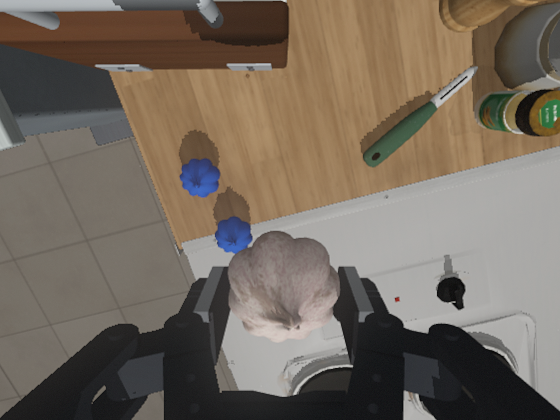

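The lid edge runs level in the picture, from (100,66) to (290,68), so the tool is aligned with the box at a yaw of about -1.835. Next I pass over the lid at height.

jog_arm --deltas '[-0.146,0.99,0,0,0,0,0.6,-0.146,0.99,0,0,0,0,0.6,-0.146,0.99,0,0,0,0,0.6,-0.146,0.99,0,0,0,0,0.6,-0.146,0.99,0,0,0,0,0.6,-0.146,0.99,0,0,0,0,0.6,-0.146,0.99,0,0,0,0,0.6,-0.146,0.99,0,0,0,0,0.6,0,0,0,0,0,0,0.6,0,0,0,0,0,0,0.6]'

```text
time_s: 5.3
position: [0.445, -0.0327, 0.3121]
orientation: [0.793, 0.609, -0.0, -0.0]
force: [0.2, -0.4, -0.6]
width: 0.048
finger_force: 21.0
```

```bash
python3 - <<'E'
from h import *
w,mw=snap('wrist','w3');s=robot.get_state();print(s['position'],s['orientation'],s['width'])
snap('scene','s3');snap('side','d3')
E
```

```text
[ 0.44516745 -0.03333806  0.3120838 ] [ 7.93028347e-01  6.09184698e-01 -2.13599524e-04  5.01347410e-06] 0.04759947586857119
```

View pics/w3.png

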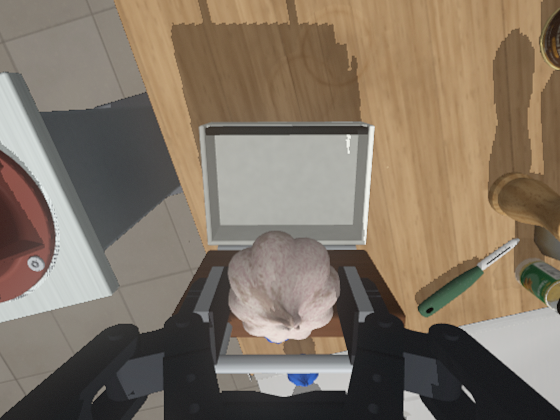

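The view shows the box rim from (203,124) to (373,125) on the seal side and the bar along v≈362 from u=218 to 355. The garlic is in the grip and the lid is upright.

```bash
python3 - <<'E'
from h import *
mw=robot.camera_model('wrist');mw['cam_to_world']=np.load('pics/w3.npy')
P={}
for n,u,v,z in [('rimSL',203,124,.066),('rimSR',374,124,.066),('sealL',207,130,.079),('sealR',369,129.5,.079),('hingeL',211,249,.066),('hingeR',367,247,.066),('barL',218,363,.257),('barR',355,362,.257)]:
  P[n]=atz(ray(mw,u,v),z);print(n,P[n])
for a,b in(('rimSL','rimSR'),('sealL','sealR'),('hingeL','hingeR'),('barL','barR')):
  d=P[b]-P[a];print(a,np.linalg.norm(d),np.arctan2(d[1],d[0])-np.pi/2,(P[a]+P[b])/2)
E
```

```text
rimSL [0.37564059 0.03919702 0.066     ]
rimSR [ 0.55292138 -0.00793945  0.066     ]
sealL [0.38070781 0.03251356 0.079     ]
sealR [ 0.5439727  -0.01036979  0.079     ]
hingeL [ 0.33740871 -0.10179153  0.066     ]
hingeR [ 0.51904775 -0.14739461  0.066     ]
barL [ 0.37802964 -0.11241213  0.257     ]
barR [ 0.46903826 -0.13575501  0.257     ]
rimSL 0.18344025163709313 -1.8306696604807313 [0.46428098 0.01562878 0.066     ]
sealL 0.16880286948011994 -1.8276554437948773 [0.46234025 0.01107188 0.079     ]
hingeL 0.18727621814530884 -1.8167764459840305 [ 0.42822823 -0.12459307  0.066     ]
barL 0.09395456355036659 -1.8218746500620984 [ 0.42353395 -0.12408357  0.257     ]
```

jog_arm --deltas '[0.2,0,-0.95,0,0,0,0.6,0,0,-0.95,0,0,0,0.6,0,0,-0.95,0,0,0,0.6,0,0,-0.95,0,0,0,0.6,0,0,-0.95,0,0,0,0.6,0,0,-0.95,0,0,0,0.6,0,0,-0.95,0,0,0,0.6,0,0,-0.95,0,0,0,0.6,0,0,-0.95,0,0,0,0.6,0,0,-0.95,0,0,0,0.6,0,0,0,0,0,0,0.6,0,0,0,0,0,0,0.6]'

```text
time_s: 6.65
position: [0.451, -0.0336, 0.0274]
orientation: [0.793, 0.609, -0.0, -0.001]
force: [-0.4, -0.9, -0.2]
width: 0.0475
finger_force: 21.5
```

jog_arm --deltas '[0,0,0,0,0,0,-0.2,0,0,0,0,0,0,-0.4,0,0,0,0,0,0,-0.6,0,0,0,0,0,0,-0.8,0,0,0,0,0,0,-1,0,0,0,0,0,0,-1,0,0,0,0,0,0,-1]'

```text
time_s: 7.35
position: [0.4512, -0.0331, 0.0273]
orientation: [0.793, 0.61, -0.0, -0.0]
force: [-0.5, 0.4, -0.2]
width: 0.0852
finger_force: 0.0
```

jog_arm --deltas '[0,0,0.5,0,0,0,-1,0,0,1,0,0,0,-1,0,0,1,0,0,0,-1,0,0,1,0,0,0,-1,0,0,1,0,0,0.0914,-1,0,0,1,0,0,0.0914,-1,0,0,1,0,0,0.0914,-1,0,0,1,0,0,0.0914,-1,0,0,1,0,0,0.0914,-1,0,0,1,0,0,0.0914,-1,0,0,0.5,0,0,0.0914,-1,-0.23,-0.76,0,0,0,0.0914,-1,-0.23,-0.76,0,0,0,0.0914,-1,-0.23,-0.76,0,0,0,0.0914,-1,-0.23,-0.76,0,0,0,0.0914,-1,0,0,0,0,0,0,-1,0,0,0,0,0,0,-1]'

```text
time_s: 9.05
position: [0.4235, -0.1243, 0.3272]
orientation: [0.127, 0.992, 0.0, -0.0]
force: [-0.7, 0.3, 0.0]
width: 0.0852
finger_force: 0.0
```

```bash
python3 - <<'E'
from h import *
w,mw=snap('wrist','w4');s=robot.get_state();print(s['position'],s['orientation'],s['joint_pos'])
snap('scene','s4')
for z in(.247,.257,.267):print(z,proj(mw,[.4235,-.124,z]))
E
```

```text
[ 0.42360385 -0.1239163   0.32724055] [ 1.26943511e-01  9.91909923e-01  2.04487561e-04 -8.52613902e-05] [-4.50769731e-01  9.21454471e-02 -1.51371168e-01  1.32757139e+00
  3.33559074e-04 -1.96195876e-01]
0.247 [284.12749881 221.04458432]
0.257 [284.16786998 226.24343387]
0.267 [284.2117731  231.89711524]
```

View pics/w4.png

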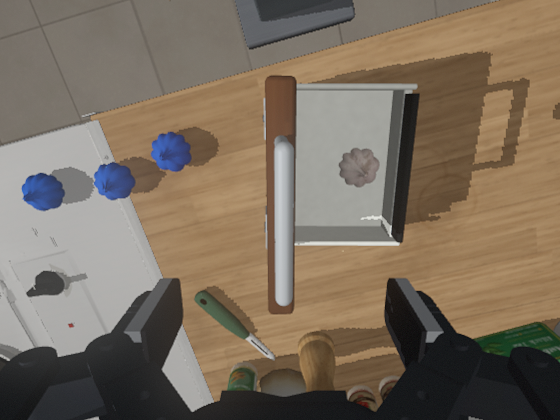

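The garlic lies in the box at (358,167). The bar is vertical in the picture at u=284, v=138–305, centred where predicted, between the open fingers.

jog_arm --deltas '[0,0,-0.75,0,0,0,-1,0,0,-0.75,0,0,0,-1,0,0,-0.75,0,0,0,-1,0,0,-0.75,0,0,0,-1,0,0,0,0,0,0,-1,0,0,0,0,0,0,0.2,0,0,0,0,0,0,0.5,0,0,0,0,0,0,0.8,0,0,0,0,0,0,1,0,0,0,0,0,0,1,0,0,0,0,0,0,1,0,0,0,0,0,0,1]' --newtons 30

```text
time_s: 10.35
position: [0.4238, -0.1244, 0.2377]
orientation: [0.125, 0.992, -0.0, 0.0]
force: [-0.8, -0.1, 5.9]
width: 0.0107
finger_force: 29.2
```

```bash
cat > arc.py <<'E'
from h import *
H=np.array([.4278,-.1237,.068]);ex=np.array([np.cos(-1.823),np.sin(-1.823),0])
def bar(t): return H-ex*(.189*np.cos(t)-.011*np.sin(t))+np.array([0,0,.189*np.sin(t)+.011*np.cos(t)])
E
python3 - <<'E'
from arc import *
s=robot.get_state();p=s['position']-[0,0,-.019];print(p,s['force'],s['width'],s['finger_force'])
a=-(p-H)@ex;print('a,z',a,p[2]-.068,'r',np.hypot(a,p[2]-.068),'th',np.arctan2(p[2]-.068,a)-np.arctan2(.011,.189))
t0=1.5
ts=np.linspace(1.5,.15,37)
d=np.diff([bar(t) for t in ts],axis=0)/.03
for t,r in zip(ts[1:],d):print(round(t,4),r.round(3))
E
```

```text
[ 0.42384789 -0.12442723  0.25674588] [-0.76262268 -0.09880531  5.85914336] 0.010682951940348812 29.214355945587158
a,z -0.0016904241828951106 0.18874588444673673 r 0.18875345408627364 th 1.5216166969369194
1.4625 [ 0.059  0.229 -0.007]
1.425 [ 0.059  0.229 -0.016]
1.3875 [ 0.059  0.228 -0.025]
1.35 [ 0.058  0.227 -0.034]
1.3125 [ 0.058  0.225 -0.043]
1.275 [ 0.058  0.224 -0.051]
1.2375 [ 0.057  0.222 -0.06 ]
1.2 [ 0.057  0.219 -0.069]
1.1625 [ 0.056  0.217 -0.077]
1.125 [ 0.055  0.214 -0.085]
1.0875 [ 0.054  0.21  -0.094]
1.05 [ 0.053  0.207 -0.102]
1.0125 [ 0.052  0.203 -0.11 ]
0.975 [ 0.051  0.199 -0.117]
0.9375 [ 0.05   0.195 -0.125]
0.9 [ 0.049  0.19  -0.132]
0.8625 [ 0.048  0.185 -0.14 ]
0.825 [ 0.046  0.18  -0.147]
0.7875 [ 0.045  0.174 -0.154]
0.75 [ 0.043  0.169 -0.16 ]
0.7125 [ 0.042  0.163 -0.167]
0.675 [ 0.04   0.157 -0.173]
0.6375 [ 0.039  0.15  -0.179]
0.6 [ 0.037  0.144 -0.184]
0.5625 [ 0.035  0.137 -0.19 ]
0.525 [ 0.033  0.13  -0.195]
0.4875 [ 0.032  0.123 -0.2  ]
0.45 [ 0.03   0.115 -0.205]
0.4125 [ 0.028  0.108 -0.209]
0.375 [ 0.026  0.1   -0.213]
0.3375 [ 0.024  0.092 -0.217]
0.3 [ 0.022  0.084 -0.22 ]
0.2625 [ 0.02   0.076 -0.223]
0.225 [ 0.018  0.068 -0.226]
0.1875 [ 0.015  0.06  -0.228]
0.15 [ 0.013  0.052 -0.231]
```

jog_arm --deltas '[0.059,0.229,-0.007,0,0,0,1,0.059,0.229,-0.016,0,0,0,1,0.059,0.228,-0.025,0,0,0,1,0.058,0.227,-0.034,0,0,0,1,0.058,0.225,-0.043,0,0,0,1,0.058,0.224,-0.051,0,0,0,1,0.057,0.222,-0.06,0,0,0,1,0.057,0.219,-0.069,0,0,0,1,0,0,0,0,0,0,1]'

```text
time_s: 11.25
position: [0.4382, -0.0695, 0.2282]
orientation: [0.125, 0.992, 0.0, 0.001]
force: [2.3, 0.3, 3.5]
width: 0.0104
finger_force: 30.9
```

jog_arm --deltas '[0.056,0.217,-0.077,0,0,0,1,0.055,0.214,-0.085,0,0,0,1,0.054,0.21,-0.094,0,0,0,1,0.053,0.207,-0.102,0,0,0,1,0.052,0.203,-0.11,0,0,0,1,0.051,0.199,-0.117,0,0,0,1,0.05,0.195,-0.125,0,0,0,1,0.049,0.19,-0.132,0,0,0,1,0.048,0.185,-0.14,0,0,0,1,0.046,0.18,-0.147,0,0,0,1,0,0,0,0,0,0,1]'

```text
time_s: 12.35
position: [0.4538, -0.0094, 0.1937]
orientation: [0.125, 0.992, 0.0, 0.001]
force: [8.3, 0.9, 0.3]
width: 0.0109
finger_force: 32.0
```

```bash
python3 - <<'E'
from arc import *
s=robot.get_state();p=s['position']+[0,0,.019];print(p,s['force'],s['width'],s['finger_force'])
a=-(p-H)@ex;t=np.arctan2(p[2]-.068,a)-np.arctan2(.011,.189);print('r',np.hypot(a,p[2]-.068),'th',t,bar(t)-p)
ts=np.linspace(t,.13,int((t-.13)/.0375)+1)
for u in(t,.2,.14,.12,.1,.05,0):print(u,bar(u)-[0,0,.019])
E
```

```text
[ 0.45381869 -0.00943158  0.21272249] [8.30701494 0.90458137 0.34112744] 0.010874542694779787 31.97591006755829
r 0.18619298806719836 th 0.8321818314999218 [0.00370472 0.0010769  0.00243041]
0.8321818314999218 [ 0.45752341 -0.00835468  0.1961529 ]
0.2 [0.47347733 0.0535565  0.09732924]
0.14 [0.4741183  0.05604387 0.08626602]
0.12 [0.47429502 0.05672961 0.0825465 ]
0.1 [0.47445313 0.05734319 0.07881356]
0.05 [0.47476665 0.05855985 0.06943232]
0 [0.47496278 0.05932096 0.06      ]
```

jog_arm --deltas '[0.065,0.174,-0.154,0,0,0,1,0.063,0.169,-0.16,0,0,0,1,0.062,0.163,-0.167,0,0,0,1,0.05,0.157,-0.173,0,0,0,1,0.049,0.15,-0.179,0,0,0,1,0.047,0.144,-0.184,0,0,0,1,0.045,0.137,-0.19,0,0,0,1,0.043,0.13,-0.195,0,0,0,1,0.042,0.123,-0.2,0,0,0,1,0.04,0.115,-0.205,0,0,0,1,0,0,0,0,0,0,1]'

```text
time_s: 13.45
position: [0.4658, 0.0355, 0.1383]
orientation: [0.125, 0.992, 0.001, -0.003]
force: [-3.0, 9.0, 1.0]
width: 0.0108
finger_force: 33.5
```

jog_arm --deltas '[0.028,0.135,-0.205,0,0,0,1,0.026,0.125,-0.208,0,0,0,1,0.024,0.11,-0.21,0,0,0,1,0.022,0.1,-0.213,0,0,0,1,0.02,0.085,-0.216,0,0,0,1,0.018,0.075,-0.22,0,0,0,1,0,0,0,0,0,0,1]'

```text
time_s: 14.15
position: [0.4703, 0.0523, 0.1001]
orientation: [0.125, 0.992, -0.001, -0.002]
force: [-5.2, -2.7, -4.1]
width: 0.0108
finger_force: 32.3
```

```bash
python3 - <<'E'
from arc import *
s=robot.get_state();p=s['position']+[0,0,.019];print(p,s['force'])
a=-(p-H)@ex;t=np.arctan2(p[2]-.068,a)-np.arctan2(.011,.189);print('a',a,'r',np.hypot(a,p[2]-.068),'th',t,np.arcsin((p[2]-.068)/.1893)-.058,bar(t)-p)
E
```

```text
[0.47025419 0.05230451 0.11912985] [-5.20342578 -2.66351759 -4.06596935]
a 0.18103053826407497 r 0.1881125113572266 th 0.21713225753252738 0.21549642895651017 [0.00300983 0.00042422 0.00032816]
```

jog_arm --deltas '[0,0.03,-0.1,0,0,0,1,0,0.03,-0.1,0,0,0,1,0,0.025,-0.1,0,0,0,1,0,0.025,-0.1,0,0,0,1,0,0.02,-0.08,0,0,0,1,0,0,0,0,0,0,1]'

```text
time_s: 14.75
position: [0.4712, 0.0559, 0.0869]
orientation: [0.125, 0.992, -0.001, -0.001]
force: [-4.0, -4.4, -3.6]
width: 0.0108
finger_force: 32.1
```

jog_arm --deltas '[0,0.005,-0.04,0,0,0,1,0,0.005,-0.04,0,0,0,1,0,0.005,-0.04,0,0,0,1,0,0,0,0,0,0,1]'

```text
time_s: 15.15
position: [0.4714, 0.0566, 0.0836]
orientation: [0.125, 0.992, -0.0, -0.001]
force: [-5.0, -2.7, -3.1]
width: 0.0108
finger_force: 32.2
```

jog_arm --deltas '[0,0.005,-0.04,0,0,0,1,0,0.005,-0.04,0,0,0,1,0,0.005,-0.04,0,0,0,1,0,0,0,0,0,0,1]'

```text
time_s: 15.55
position: [0.4717, 0.0573, 0.0801]
orientation: [0.125, 0.992, -0.0, -0.001]
force: [-4.1, -1.6, -3.4]
width: 0.0108
finger_force: 32.1
```

jog_arm --deltas '[0,0.004,-0.04,0,0,0,1,0,0.004,-0.03,0,0,0,1,0,0,0,0,0,0,1]'

```text
time_s: 15.85
position: [0.4718, 0.0577, 0.078]
orientation: [0.125, 0.992, 0.0, -0.001]
force: [-5.4, -1.0, -2.6]
width: 0.0108
finger_force: 32.1
```

jog_arm --deltas '[0,0.004,-0.03,0,0,0,1,0,0.004,-0.03,0,0,0,1,0,0,0,0,0,0,1]'

```text
time_s: 16.15
position: [0.4719, 0.058, 0.0763]
orientation: [0.125, 0.992, 0.0, -0.0]
force: [-5.4, 1.2, -2.9]
width: 0.0109
finger_force: 32.0
```

jog_arm --deltas '[0,0.002,-0.03,0,0,0,1,0,0.002,-0.03,0,0,0,1,0,0,0,0,0,0,1]'

```text
time_s: 16.45
position: [0.472, 0.0583, 0.0745]
orientation: [0.125, 0.992, 0.0, -0.0]
force: [-4.8, 1.4, -2.7]
width: 0.0104
finger_force: 32.0
```

jog_arm --deltas '[0,0.002,-0.03,0,0,0,1,0,0.002,-0.03,0,0,0,1,0,0,0,0,0,0,1]'

```text
time_s: 16.75
position: [0.472, 0.0585, 0.0727]
orientation: [0.125, 0.992, 0.0, -0.0]
force: [-4.6, 3.5, -2.5]
width: 0.0109
finger_force: 32.1
```

jog_arm --deltas '[0,0.001,-0.03,0,0,0,1,0,0.001,-0.03,0,0,0,1,0,0,0,0,0,0,1]'

```text
time_s: 17.05
position: [0.4721, 0.0588, 0.071]
orientation: [0.125, 0.992, 0.001, -0.0]
force: [-4.0, 2.1, -1.9]
width: 0.0105
finger_force: 32.2
```

jog_arm --deltas '[0,0,-0.03,0,0,0,1,0,0,-0.02,0,0,0,1,0,0,0,0,0,0,1]'

```text
time_s: 17.35
position: [0.4722, 0.0589, 0.07]
orientation: [0.125, 0.992, 0.001, -0.0]
force: [-5.9, 2.9, 5.1]
width: 0.0107
finger_force: 32.8
```

jog_arm --deltas '[0,0,-0.01,0,0,0,1,0,0,-0.01,0,0,0,1,0,0,-0.01,0,0,0,1,0,0,-0.01,0,0,0,1]'

```text
time_s: 17.75
position: [0.4722, 0.059, 0.0689]
orientation: [0.125, 0.992, 0.001, 0.0]
force: [-7.4, 3.1, 6.5]
width: 0.0108
finger_force: 33.0
```

jog_arm --deltas '[0,0,-0.01,0,0,0,1,0,0,-0.01,0,0,0,1,0,0,-0.01,0,0,0,1]'

```text
time_s: 18.05
position: [0.4723, 0.0591, 0.068]
orientation: [0.125, 0.992, 0.001, 0.0]
force: [-7.7, 4.9, 7.6]
width: 0.0109
finger_force: 33.0
```

jog_arm --deltas '[0,0,-0.01,0,0,0,1,0,0,-0.01,0,0,0,1,0,0,-0.01,0,0,0,1]'

```text
time_s: 18.35
position: [0.4723, 0.0592, 0.0672]
orientation: [0.125, 0.992, 0.001, 0.0]
force: [-7.5, 4.5, 6.9]
width: 0.011
finger_force: 33.0
```

jog_arm --deltas '[0,0,-0.01,0,0,0,1,0,0,-0.01,0,0,0,1,0,0,-0.01,0,0,0,1]'

```text
time_s: 18.65
position: [0.4724, 0.0593, 0.0663]
orientation: [0.125, 0.992, 0.001, 0.0]
force: [-6.6, 5.8, 8.0]
width: 0.0108
finger_force: 33.1
```

jog_arm --deltas '[0,0,-0.01,0,0,0,1,0,0,-0.01,0,0,0,1,0,0,-0.01,0,0,0,1]'

```text
time_s: 18.95
position: [0.4724, 0.0594, 0.0653]
orientation: [0.125, 0.992, 0.001, 0.0]
force: [-6.5, 7.1, 7.2]
width: 0.0113
finger_force: 33.1
```

jog_arm --deltas '[0,-0.005,-0.01,0,0,0,1,0,-0.005,-0.01,0,0,0,1,0,0,-0.01,0,0,0,1]'

```text
time_s: 19.25
position: [0.4725, 0.0595, 0.0645]
orientation: [0.125, 0.992, 0.002, 0.0]
force: [-6.7, 8.4, 7.3]
width: 0.0106
finger_force: 33.2
```

jog_arm --deltas '[0,0,-0.01,0,0,0,1,0,0,-0.01,0,0,0,1,0,0,-0.01,0,0,0,1]'

```text
time_s: 19.55
position: [0.4725, 0.0596, 0.0636]
orientation: [0.125, 0.992, 0.002, 0.0]
force: [-5.7, 8.6, 8.0]
width: 0.011
finger_force: 33.2
```

jog_arm --deltas '[0,0,-0.01,0,0,0,1,0,0,-0.01,0,0,0,1]'

```text
time_s: 19.75
position: [0.4725, 0.0596, 0.063]
orientation: [0.125, 0.992, 0.002, 0.0]
force: [-6.7, 8.4, 8.8]
width: 0.0111
finger_force: 33.2
```

jog_arm --deltas '[0,0,-0.01,0,0,0,1,0,0,-0.01,0,0,0,1]'

```text
time_s: 19.95
position: [0.4725, 0.0597, 0.0624]
orientation: [0.125, 0.992, 0.002, 0.0]
force: [-6.4, 9.9, 8.0]
width: 0.0109
finger_force: 33.2
```

jog_arm --deltas '[0,0,-0.01,0,0,0,1,0,0,-0.01,0,0,0,1]'

```text
time_s: 20.15
position: [0.4725, 0.0598, 0.0618]
orientation: [0.125, 0.992, 0.002, 0.0]
force: [-7.3, 9.5, 8.3]
width: 0.0104
finger_force: 33.2
```

jog_arm --deltas '[0,0,-0.01,0,0,0,1,0,0,-0.01,0,0,0,1]'

```text
time_s: 20.35
position: [0.4725, 0.0598, 0.0612]
orientation: [0.125, 0.992, 0.002, 0.0]
force: [-6.9, 10.4, 7.5]
width: 0.0109
finger_force: 33.2
```

jog_arm --deltas '[0,-0.01,-0.01,0,0,0,1,0,-0.01,-0.01,0,0,0,1]'

```text
time_s: 20.55
position: [0.4725, 0.0598, 0.0606]
orientation: [0.124, 0.992, 0.003, 0.0]
force: [-6.1, 14.3, 7.3]
width: 0.011
finger_force: 33.4
```

jog_arm --deltas '[0,0,-0.01,0,0,0,1,0,0,-0.01,0,0,0,1]'

```text
time_s: 20.75
position: [0.4725, 0.0599, 0.06]
orientation: [0.124, 0.992, 0.003, 0.0]
force: [-5.7, 14.0, 7.8]
width: 0.0108
finger_force: 33.4
```

jog_arm --deltas '[0,0,-0.01,0,0,0,1,0,0,-0.01,0,0,0,1]'

```text
time_s: 20.95
position: [0.4725, 0.0599, 0.0594]
orientation: [0.124, 0.992, 0.003, 0.0]
force: [-6.5, 14.1, 8.1]
width: 0.0108
finger_force: 33.4
```

jog_arm --deltas '[0,0.025,-0.01,0,0,0,1,0,0.025,-0.01,0,0,0,1]'

```text
time_s: 21.15
position: [0.4726, 0.06, 0.0588]
orientation: [0.125, 0.992, 0.001, 0.0]
force: [-6.4, 3.1, 6.8]
width: 0.0109
finger_force: 33.1
```

jog_arm --deltas '[0,0,-0.01,0,0,0,1,0,0,-0.01,0,0,0,1]'

```text
time_s: 21.35
position: [0.4726, 0.06, 0.0582]
orientation: [0.125, 0.992, 0.001, 0.0]
force: [-6.6, 6.2, 7.3]
width: 0.0107
finger_force: 33.2
```

jog_arm --deltas '[0,0,-0.01,0,0,0,1,0,0,-0.01,0,0,0,1]'

```text
time_s: 21.55
position: [0.4726, 0.0601, 0.0576]
orientation: [0.125, 0.992, 0.001, 0.0]
force: [-6.5, 6.2, 7.1]
width: 0.0107
finger_force: 33.2
```

jog_arm --deltas '[0,0,-0.01,0,0,0,1,0,0,-0.01,0,0,0,1]'

```text
time_s: 21.75
position: [0.4726, 0.0601, 0.057]
orientation: [0.125, 0.992, 0.002, 0.0]
force: [-6.7, 6.3, 7.6]
width: 0.0109
finger_force: 33.2
```

jog_arm --deltas '[0,0,-0.01,0,0,0,1,0,0,-0.01,0,0,0,1]'

```text
time_s: 21.95
position: [0.4726, 0.0602, 0.0564]
orientation: [0.125, 0.992, 0.002, 0.0]
force: [-6.9, 8.2, 7.6]
width: 0.0106
finger_force: 33.2
```

jog_arm --deltas '[0,0,-0.01,0,0,0,1,0,0,-0.01,0,0,0,1]'

```text
time_s: 22.15
position: [0.4726, 0.0602, 0.0558]
orientation: [0.125, 0.992, 0.002, 0.0]
force: [-5.8, 6.3, 6.8]
width: 0.0112
finger_force: 33.2
```

jog_arm --deltas '[0,0,-0.01,0,0,0,1,0,0,-0.01,0,0,0,1]'

```text
time_s: 22.35
position: [0.4726, 0.0602, 0.0552]
orientation: [0.125, 0.992, 0.002, 0.0]
force: [-7.1, 7.0, 10.8]
width: 0.0108
finger_force: 33.5
```

jog_arm --deltas '[0,0,-0.01,0,0,0,1,0,0,-0.01,0,0,0,1]'

```text
time_s: 22.55
position: [0.4727, 0.0603, 0.0548]
orientation: [0.125, 0.992, 0.002, 0.0]
force: [-8.3, 7.2, 15.4]
width: 0.0107
finger_force: 34.0
```

jog_arm --deltas '[0,0,0,0,0,0,1,0,0,0,0,0,0,1,0,0,0,0,0,0,1]'

```text
time_s: 22.85
position: [0.4727, 0.0603, 0.0549]
orientation: [0.125, 0.992, 0.002, 0.0]
force: [-7.2, 6.9, 12.9]
width: 0.011
finger_force: 33.8
```

jog_arm --deltas '[0,0,0,0,0,0,1,0,0,0,0,0,0,1,0,0,0,0,0,0,1,0,0,0,0,0,0,1,0,0,0,0,0,0,1,0,0,0,0,0,0,1,0,0,0,0,0,0,1,0,0,0,0,0,0,1,0,0,0,0,0,0,1,0,0,0,0,0,0,1,0,0,0,0,0,0,1,0,0,0,0,0,0,1]'

```text
time_s: 24.05
position: [0.4727, 0.0603, 0.0549]
orientation: [0.125, 0.992, 0.002, 0.0]
force: [-7.8, 6.2, 12.2]
width: 0.0108
finger_force: 33.8
```

```bash
python3 - <<'E'
from h import *
w,mw=snap('wrist','w5');snap('scene','s5');s=robot.get_state();print(s['position'],s['force'])
for f in('s5','w5'):pass
s=cv2.imread('pics/s5.png')[150:320,200:400];w=cv2.imread('pics/w5.png')
cv2.imwrite('pics/m5.png',np.hstack([cv2.resize(s,(400,340),interpolation=2),cv2.resize(w,(400,300))[:, :] if 0 else cv2.resize(w,(400,340))]))
E
```

```text
[0.47263285 0.06025563 0.05485832] [-8.21609789  7.04384586 11.62158213]
```

View pics/m5.png

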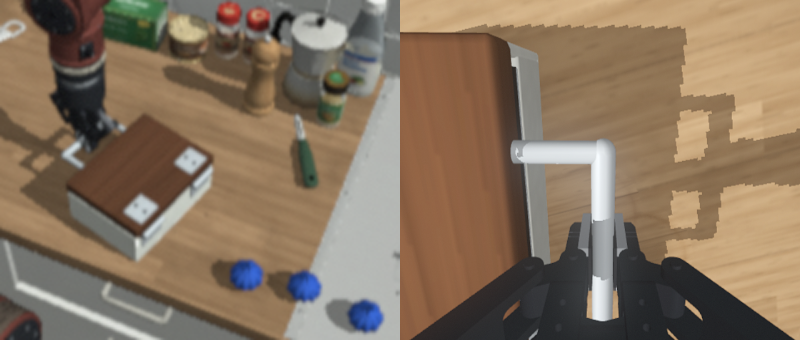

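The picture shows the lid lying flat on the box with the bar in the grip. The force is steady at about 12 N at the bar with no sinking, so it is at the hard stop. Next I let go with a small opening, because the lid edge is close to the inner finger.

jog_arm --deltas '[0,0,0,0,0,0,0.9,0,0,0,0,0,0,0.6,0,0,0,0,0,0,0.4,0,0,0,0,0,0,0.4,0,0,0,0,0,0,0.4,0,0,0,0,0,0,0.4]'

```text
time_s: 24.75
position: [0.4725, 0.0586, 0.0539]
orientation: [0.125, 0.992, -0.0, 0.0]
force: [0.2, 0.1, 0.0]
width: 0.0259
finger_force: 0.0
```

```bash
python3 - <<'E'
from h import *
ma=robot.camera_model('scene');mw=robot.camera_model('wrist');mw['cam_to_world']=np.load('pics/w5.npy')
print(tri([ray(ma,235,227.5),ray(mw,284,184)]));print(robot.get_state()['force'],robot.get_state()['position'])
E
```

```text
[0.42832219 0.06973769 0.07198495]
[0.20638134 0.07938516 0.01308064] [0.47254363 0.05862916 0.05391933]
```

jog_arm --deltas '[0,0,0.3,0,0,0,0.4,0,0,0.5,0,0,0,0.4,0,0,0.8,0,0,0,0.4,0,0,1,0,0,0,0.4,0,0,1,0,0,0,0.4,0,0,1,0,0,0,0.4,0,0,0,0,0,0,0.4,0,0,0,0,0,0,0.4]'

```text
time_s: 25.55
position: [0.4727, 0.0587, 0.1927]
orientation: [0.125, 0.992, 0.0, 0.001]
force: [-0.4, -0.4, -0.1]
width: 0.0257
finger_force: 0.0
```

```bash
python3 - <<'E'
from h import *
s=cv2.imread('pics/s5.png');a,m=snap('scene','s6');w,_=snap('wrist','w6')
print(robot.get_state()['force'])
b=cv2.imread('pics/s6.png');w=cv2.imread('pics/w6.png')
cv2.imwrite('pics/m6.png',np.hstack([cv2.resize(b[150:320,200:400],(400,340),interpolation=2),cv2.resize(w,(400,340))]))
E
```

```text
[ 0.75808565 -1.13299631 -0.13540451]
```

View pics/m6.png

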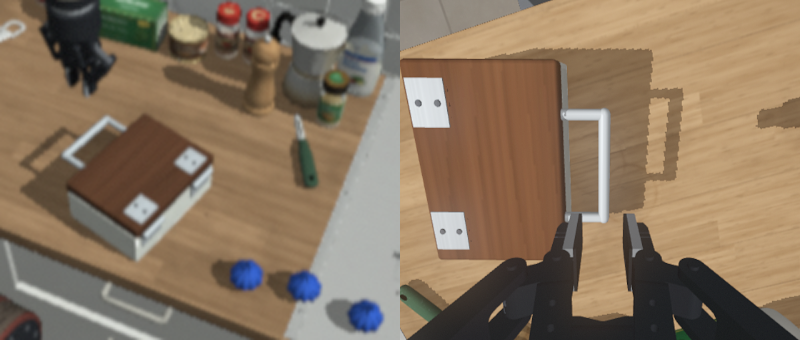

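The lid stays shut and level in both views, and the gripper is clear of it.

```bash
python3 -c "from cell import robot; print(robot.job_done())"
```

```text
the job is handed in; nothing more can be done
None
```

The garlic is in the box. I lowered the lid with the bar in the grip all the way, pressed it to the seal's hard stop and held it there for over a second at about 12 N on the bar (an estimated 20 N on the seal, lid's weight included). I then let go and handed the job in; `job_done()` returned no verdict.

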